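# Empty the tray of used cartridges into the waste bin

## Robot

A 7-joint arm with a two-finger parallel gripper is mounted at the origin on the work surface. World frame = base frame: x ahead of the robot, y to its left, z up, the work surface at z = 0. Lengths are in m, angles in rad, forces in N, time in s.
With the tool pointing down it reaches from about 0.4 to 0.75 m from the base axis. Payload 19.5 kg.
Tool frame: the origin (TCP) lies at the very end of the fingers, on their centre line; the grasp point (between the pads) lies 19 mm behind it (grip_depth is the z of the grasp point in the tool frame, in m); z points along the fingers, y is the line along which they close (so a half turn about z gives the same grasp; the last joint's range is limited). The gripper opens to 85 mm and grips with 20 to 120 N. Pads are 22 mm wide; open, the fingers measure 114 mm over their backs; the gripper's body (76 mm by 85 mm) begins 54 mm behind the grasp point. The pads swing forward as they close: fully open they stand 13 mm farther back than shut.
Start: joints at [1.279, 0.707, -0.028, 1.485, 0.022, 0.951, -0.075], TCP at [0.142, -0.557, 0.207] pointing down, gripper open.
Joint ranges: [-2.71, 2.71], [-0.32, 2.16], [-1.57, 1.52], [0, 2.45], [-1.46, 4.6], [0, 2.02], [-2.83, 2.83]. Speed limits (rad/s): [1.89, 1.89, 2.57, 2.57, 3.01, 3.01, 3.01].

## Interface

Orientations are given as a unit quaternion [x, y, z, w].
In Python, from station import * gives the robot as it stands. The module is installed in compiled form; this text tells all that it offers.
- The arm moves only by the tool step_arm, never from a script. Its argument "steps" is a list of rows, each a list of 7 numbers: the shift along the tool's x, y, z in mm, then the turn, a rotation vector about the tool's x, y, z in rad, then the finger opening in mm, from 0 to 85.4. In form: [[dx, dy, dz, wx, wy, wz, gripper], ...]. A call has 1 to 8 rows; each row is the pose to reach, as a shift and turn from the pose commanded when the call began, along the tool's axes at that moment; what a row does not reach only later rows make up. A row lasts 1/8 s, in which the tool goes at most 62.5 mm and 10.7 degrees, less where a joint would pass 70% of its speed; a pose out of reach is approached as far as the arm can. A call with a gripper value outside its range is refused whole. The fingers move at their own pace and stop on an object; "squeeze" is the grip in N (left out, the last holds). Time passes only in rows, so rows that repeat a pose let the fingers close. It gives the time, the measured TCP pose, the force, the opening and the grip force at its end, in the units of the state.
- sense(): the state, without advancing time (a new reading comes with each control period).
- snapshot(name): name is "scene" or "top" or "wrist"; returns a dict with "color" (400x640x3 uint8, blue, green, red), "fx", "fy", "cx", "cy" (pixels), "eye" and "rotation" of the camera in the world. Camera axes: x right, y down, z forward; pixel columns grow to the right and rows downward; lengths in m; the calibration is good to about 2 mm. A picture is of the moment at which its call begins. There is no depth.
- finish_job(): hands the job in; it is judged then, once.
The state is a dict: "time_s": time; "joint_positions": joint angles; "qvel": joint speeds; "tau": joint torques, N m; "eef_pos": TCP position; "ee_rot": TCP orientation; "wrist_force": force on the tool from outside, world axes, zero at the start; "moment": the same for the moment, N m; "finger_gap": opening from 0.0 (shut) to 1.0 (fully open); "grasp_force": force on a finger pad.
Only numpy, scipy, OpenCV 4.12 (cv2) and the standard library are available. Lean on these libraries where they do the work, as an engineer would, in place of code of your own. Each camera call takes 0.05 s, during which the arm holds its last target. There are 200 camera calls.

## Task

Lift the tray with the used reagent cartridges on it, carry it to the steel waste bin and tip it so that all three cartridges slide off into the bin; then set the empty tray down upright on the rubber mat, square to it and centred, and let go. Do not touch the cartridges with the gripper, drop none on the bench, and leave the tip box, the bottle and the carton where they are.

Things in the scene. Friction and masses are not known exactly. Their poses are not given: they have to be found in the camera images.
- tray: Grey painted metal tray, 200 (x) x 160 (y) mm, floor 4 mm; walls 3 mm thick, 34 mm high at both sides and the back (+x); the front (-x) edge is open. A stiff handle bar bridges its middle from side to side, along its y: 18 mm thick (x), 30 mm tall, centre 105 mm above the underside; cartridges pass under it (underside of bar at 90 mm). Loose, 0.26 kg. Origin: centre of the underside; z up.
- tray_grip (a point): Middle of the tray's handle bar, 105 mm above the tray's underside: the place to grip, closing along the tray's x.
- tray_lip (a point): Middle of the tray's open front edge, on the upper face of its floor: 100 mm to -x of the tray's origin and 4 mm up.
- bin: Square open stainless waste bin, fixed to the bench, 220 x 220 mm and 90 mm high outside, walls and floor 4 mm. Origin: centre of its underside.
- mat: Flat grey rubber draining mat, fixed, 240 (x) x 200 (y) x 4 mm. Origin: centre of its underside, so its upper face is 4 mm up.
- tipbox: Bystander: clear pipette-tip box with grey lid, 85 x 120 x 57 mm. Origin: centre of the underside.
- vial: Bystander: small white bottle with blue cap, 36 mm across, 75 mm tall, standing. Origin: centre of the underside.
- carton: Bystander: small white and red reagent carton lying flat, 70 x 100 x 35 mm. Origin: centre of the underside.
- cart0: One of three alike used reagent cartridges: white plastic block, 62 (x) x 30 (y) x 26 (z) mm, about 45 g, lying loose on the tray at the start. Origin: centre of the underside.
- cart1: One of three alike used reagent cartridges: white plastic block, 62 (x) x 30 (y) x 26 (z) mm, about 45 g, lying loose on the tray at the start. Origin: centre of the underside.
- cart2: One of three alike used reagent cartridges: white plastic block, 62 (x) x 30 (y) x 26 (z) mm, about 45 g, lying loose on the tray at the start. Origin: centre of the underside.
Not all that is in view belongs to the job. Leave any orange look-alike of the cart2 alone.

How it is judged:
On the way, in this order (a step that is already met when the one before it is completed fails the run):
1. the tray is lifted off the bench with all three cartridges on it (height (world z) of tray above 0.05 m and angle between tray's own z axis and vertical below 0.3 rad and x of cart0 in the frame of tray between -0.1 and 0.1 m and y of cart0 in the frame of tray between -0.08 and 0.08 m and z of cart0 in the frame of tray between -0.005 and 0.04 m and x of cart1 in the frame of tray between -0.1 and 0.1 m and y of cart1 in the frame of tray between -0.08 and 0.08 m and z of cart1 in the frame of tray between -0.005 and 0.04 m and x of cart2 in the frame of tray between -0.1 and 0.1 m and y of cart2 in the frame of tray between -0.08 and 0.08 m and z of cart2 in the frame of tray between -0.005 and 0.04 m), for 0.2 s.
2. all three cartridges lie in the bin while the tray is still held up (height (world z) of tray_grip above 0.14 m and x of cart0 in the frame of bin between -0.11 and 0.11 m and y of cart0 in the frame of bin between -0.11 and 0.11 m and height (world z) of each of cart0, cart1, cart2 below 0.085 m and x of cart1 in the frame of bin between -0.11 and 0.11 m and y of cart1 in the frame of bin between -0.11 and 0.11 m and x of cart2 in the frame of bin between -0.11 and 0.11 m and y of cart2 in the frame of bin between -0.11 and 0.11 m), for 0.2 s.
At the end, for the whole second after the job is handed in: All three cartridges lie at rest inside the bin, below its rim; the tray stands flat and upright on the mat, its centre within 30 mm of the mat's centre along each side, its sides parallel to the mat's within 0.2 rad (either way round), at rest and released (x of cart0 in the frame of bin between -0.11 and 0.11 m and y of cart0 in the frame of bin between -0.11 and 0.11 m and height (world z) of each of cart0, cart1, cart2 below 0.085 m and x of cart1 in the frame of bin between -0.11 and 0.11 m and y of cart1 in the frame of bin between -0.11 and 0.11 m and x of cart2 in the frame of bin between -0.11 and 0.11 m and y of cart2 in the frame of bin between -0.11 and 0.11 m and x of tray in the frame of mat between -0.03 and 0.03 m and y of tray in the frame of mat between -0.03 and 0.03 m and z of tray in the frame of mat below 0.01 m and angle between tray's own z axis and vertical below 0.06 rad and angle between the x axis of tray and the x axis of mat, either way round below 0.2 rad and linear speed of tray below 0.02 m/s and contact force between the fingers and tray below 0.1 N and linear speed of each of cart0, cart1, cart2 below 0.03 m/s); the robot touches nothing.
It fails at once if a cartridge is touched with the gripper (contact force between the fingers and cart0 above 0.5 N or contact force between the fingers and cart1 above 0.5 N or contact force between the fingers and cart2 above 0.5 N).
It fails at once if a cartridge falls on the bench ((height (world z) of cart0 below 0.03 m and horizontal distance between cart0 and bin above 0.175 m and distance between cart0 and tray above 0.14 m) or (height (world z) of cart1 below 0.03 m and horizontal distance between cart1 and bin above 0.175 m and distance between cart1 and tray above 0.14 m) or (height (world z) of cart2 below 0.03 m and horizontal distance between cart2 and bin above 0.175 m and distance between cart2 and tray above 0.14 m)).
It fails at once if a bystander is moved by more than 20 mm (distance of any of tipbox, vial, carton from where it was at the start of the episode above 0.02 m).
It also fails if it takes over 72 s, if anything falls off the work surface, if the arm or the gripper's body presses on something with over 40 N, if the wrist force passes 120 N, or if a joint passes its speed limit or range.

## Working session

There is one attempt and no reset: what is moved stays moved. The work goes in short steps, Python scripts to look and compute and a tool call to move; the robot and the scene stay as the last step left them, time stands still between calls to the robot, and variables do not carry over. Pictures are saved under pics/ and viewed, at most 10 in all, crops included, and the job is handed in when it is done.

Besides the shell and the picture viewer there is one more tool, called after "Request:" as a command line: name --pt "numbers of a row" for each row, then --argument value for the rest. step_arm: Moves the arm, as the interface text tells. Its arguments: {"type":"object","properties":{"steps":{"type":"array","items":{"type":"array","items":{"type":"number"}}},"squeeze":{"type":"number"}},"required":["steps"]}

```bash
mkdir -p pics; python3 - <<'E'
from station import *
import cv2,pickle
for n in("scene","top"):
    s=snapshot(n); cv2.imwrite(f"pics/{n}0.png",s["color"]); pickle.dump(s,open(f"{n}0.pkl","wb"))
    print(n,s["fx"],s["fy"],s["cx"],s["cy"],s["eye"],s["rotation"])
print(sense())
E
```

```text
scene 486.52374367038175 486.52374367038175 314.46776415938376 195.8790163240877 [ 1.27403293 -0.18223792  1.05437816] [ 0.76883433  0.54781285 -0.19936581 -0.26277011]
top 475.2871444298749 475.2871444298749 313.40615642549113 204.58039389411417 [0.44936976 0.05892555 1.30174538] [-0.70535182  0.70719553 -0.03503069  0.03355813]
{'time_s': 0.1, 'joint_positions': array([ 1.27931771,  0.70703701, -0.02762413,  1.48490719,  0.02202283,
        0.95092425, -0.07549519]), 'qvel': array([ 0.00042142, -0.00234539,  0.00058557, -0.00034656, -0.00024425,
       -0.0002046 , -0.00081488]), 'tau': array([ 3.48345042e-03, -8.84287691e+01,  1.23764992e+00, -2.36454964e+01,
        1.71690801e-02,  5.04999363e-03, -9.32371313e-05]), 'eef_pos': array([ 0.14207026, -0.55691652,  0.20618693]), 'ee_rot': array([ 9.92209976e-01,  1.24575785e-01, -8.19307364e-05, -4.79386207e-04]), 'wrist_force': array([ 0.04986109,  0.38567858, -0.11034087]), 'moment': array([ 0.00951103, -0.00393715, -0.04899303]), 'grasp_force': 0.0, 'finger_gap': 1.0021809820654448}
```

View pics/scene0.png

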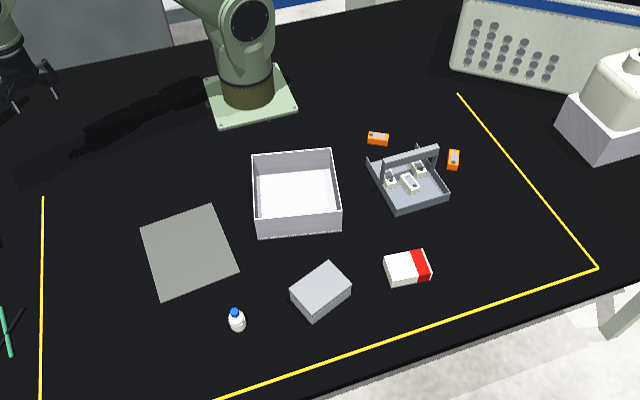

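View pics/top0.png

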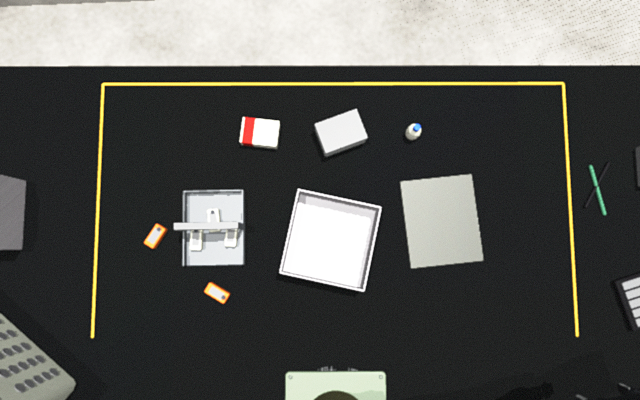

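The scene view shows the tray (400,180) with three cartridges, the bin (297,195) and the mat (190,252). The top view has the tray at (213,228), the bin at (330,240) and the mat at (442,221). I need a closer crop to find the open edge.

```bash
python3 - <<'E'
import cv2,numpy as np
a=cv2.imread("pics/scene0.png")[125:225,350:470]; b=cv2.imread("pics/top0.png")[175:285,160:390]
a=cv2.resize(a,None,fx=3.3,fy=3.3,interpolation=2); b=cv2.resize(b,None,fx=3.4,fy=3.4,interpolation=2)
c=np.zeros((600,800,3),np.uint8); 
a=cv2.resize(a,(264,220)); c[:b.shape[0],:b.shape[1]]=b; c[378:598,:264]=a
cv2.imwrite("pics/crop.png",c)
E
```

```text
(no output)
```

View pics/crop.png

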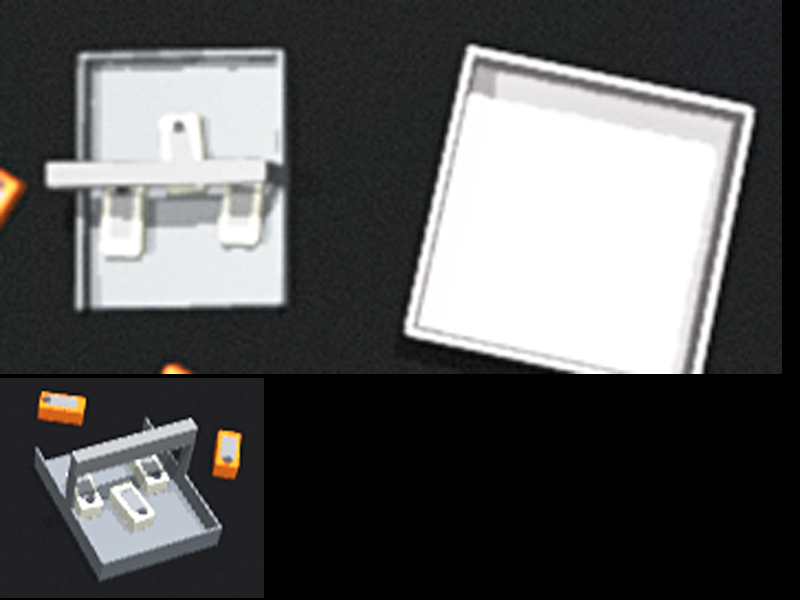

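The open edge of the tray faces the robot: front edge at about (183–244, 266) in the top view and the back wall at row 190. The tray's x is close to world x.

```bash
cat > h.py <<'E'
import numpy as np,cv2,pickle
from scipy.spatial.transform import Rotation as R
def back(s,uv,z):
    uv=np.atleast_2d(uv).astype(float)
    d=np.c_[(uv[:,0]-s["cx"])/s["fx"],(uv[:,1]-s["cy"])/s["fy"],np.ones(len(uv))]
    q=np.array(s["rotation"]); d=(R.from_quat(q) if q.size==4 else R.from_matrix(q)).apply(d)
    e=np.array(s["eye"]); return (e+d*((z-e[2])/d[:,2])[:,None])[:,:2]
def rect(p):
    r=cv2.minAreaRect((p*1000).astype(np.float32)); return np.round(r[0],1),np.round(r[1],1),round(r[2],2)
E
python3 - <<'E'
from h import *
s=pickle.load(open("top0.pkl","rb")); im=s["color"]; g=im.max(2)
def comp(box,t):
    x0,y0,x1,y1=box; m=np.zeros_like(g); m[y0:y1,x0:x1]=(g[y0:y1,x0:x1]>t)
    n,l,st,_=cv2.connectedComponentsWithStats(m); k=1+st[1:,4].argmax()
    c=max(cv2.findContours((l==k).astype(np.uint8),0,1)[0],key=len)[:,0]; return c
print("mat",rect(back(s,comp((390,165,500,280),80),.004)))
print("bin",rect(back(s,comp((265,180,390,300),110),.09)))
for n,b in(("box",(305,100,378,165)),("carton",(230,105,290,160)),("vial",(395,110,430,150))):
    print(n,rect(back(s,comp(b,90),{"box":.057,"carton":.035,"vial":.07}[n])))
f=lambda u,v:(u/3.4+160,v/3.4+175)
print("front edge",back(s,[f(80,309),f(286,306)],.003)); print("back rim",back(s,[f(80,50),f(284,48)],.034))
print("bar top corners",back(s,[f(45,164),f(266,160),f(267,182),f(47,187)],.12))
sc=pickle.load(open("scene0.pkl","rb"))
h=lambda u,v:(u/2.2+350,v/2.2+125)  # small crop scaled 264/120
print("scene bar top",back(sc,[h(72,452-378),h(196,420-378)],.12), "back wall top corners",back(sc,[h(98,566-378),h(218,528-378)],.034))
E
```

```text
mat (array([ 531.7, -293.3]), array([242.8, 202.7]), 5.92)
bin (array([478.7,  13.3]), array([223.6, 223.8]), 77.6)
box (array([766.5, -17.7]), array([ 95.3, 125.9]), 20.49)
carton (array([771.7, 203. ]), array([106.2,  79.2]), 82.89)
vial (array([ 764.2, -209.1]), array([39.7, 43.6]), 88.76)
front edge [[0.40976291 0.40846232]
 [0.41168259 0.2443425 ]]
back rim [[0.61380206 0.40494354]
 [0.61500007 0.24380779]]
bar top corners [[0.51866061 0.40506388]
 [0.521172   0.24348326]
 [0.50507057 0.24254949]
 [0.50183846 0.40316892]]
scene bar top [[0.506161   0.246746  ]
 [0.50815593 0.40888538]] back wall top corners [[0.61465152 0.24116587]
 [0.61048182 0.40223856]]
```

The poses are fixed now: tray at about (0.512, 0.325) with yaw 0, bin at (0.479, 0.013) with yaw −0.216, and mat at (0.532, −0.293) with yaw 0.103. Next is a helper that gives the moves in the tool frame.

```bash
cat >> h.py <<'E'
def tool(yaw,tilt=0):
    """tool rotation for tray yaw, front-lip-down tilt: tool x=tray y, y=tray x, z=-tray z"""
    T=R.from_euler("z",yaw)*R.from_euler("y",-tilt)
    return T*R.from_matrix(np.array([[0,1,0],[1,0,0],[0,0,-1.]]))
def show(p0,R0,targets):
    for p,Q in targets:
        d=R0.inv().apply(np.array(p)-p0)*1000; w=(R0.inv()*Q).as_rotvec()
        print(np.round(d).astype(int).tolist(),np.round(w,3).tolist())
E
python3 - <<'E'
from h import *; from station import sense
s=sense(); p=s["eef_pos"]; Q=R.from_quat(s["ee_rot"])
show(p,Q,[((.48,-.15,.23),tool(-.3))])
show(np.array([.48,-.15,.23]),tool(-.3),[((.512,.325,.2),tool(0))])
E
```

```text
[428, -311, -24] [-0.001, -0.0, -1.021]
[463, -110, 30] [0.0, 0.0, -0.3]
```

Request:
step_arm --pt "53 -39 -3 0 0 -0.128 85" --pt "107 -78 -6 0 0 -0.255 85" --pt "160 -117 -9 0 0 -0.383 85" --pt "214 -156 -12 0 0 -0.51 85" --pt "267 -194 -15 0 0 -0.638 85" --pt "321 -233 -18 0 0 -0.766 85" --pt "374 -272 -21 0 0 -0.893 85" --pt "428 -311 -24 0 0 -1.021 85" --squeeze 60

```text
time_s: 1.1
eef_pos: [0.462, -0.171, 0.2293]
ee_rot: [0.804, 0.595, -0.0, -0.0]
wrist_force: [0.1, -1.5, 0.0]
finger_gap: 0.993
grasp_force: 0.0
```

Request:
step_arm --pt "58 -14 4 0 0 -0.04 85" --pt "116 -28 8 0 0 -0.08 85" --pt "174 -41 12 0 0 -0.11 85" --pt "232 -55 15 0 0 -0.15 85" --pt "290 -69 19 0 0 -0.19 85" --pt "348 -83 23 0 0 -0.23 85" --pt "406 -96 27 0 0 -0.26 85" --pt "463 -110 30 0 0 -0.3 85"

```text
time_s: 2.1
eef_pos: [0.4926, 0.304, 0.199]
ee_rot: [0.707, 0.708, -0.0, 0.0]
wrist_force: [0.2, -0.7, -0.2]
finger_gap: 0.994
grasp_force: 0.0
```

```bash
python3 - <<'E'
from h import *; from station import *
w=snapshot("wrist"); cv2.imwrite("pics/w1.png",w["color"]); pickle.dump(w,open("w1.pkl","wb"))
s=sense(); p=s["eef_pos"]; Q=R.from_quat(s["ee_rot"]); print(s["time_s"],p,w["eye"],s["joint_positions"])
show(p,Q,[((.512,.325,.2),tool(0)),((.512,.325,.086),tool(0))])
E
```

```text
2.15 [0.49063765 0.31202898 0.19830116] [0.49250958 0.37607917 0.36539274] [-0.47366079  0.73506953 -0.29288933  1.46802798  0.2310186   0.97147517
 -0.81540487]
[13, 21, -2] [-0.002, -0.004, 0.01]
[12, 22, 112] [-0.002, -0.004, 0.01]
```

View pics/w1.png

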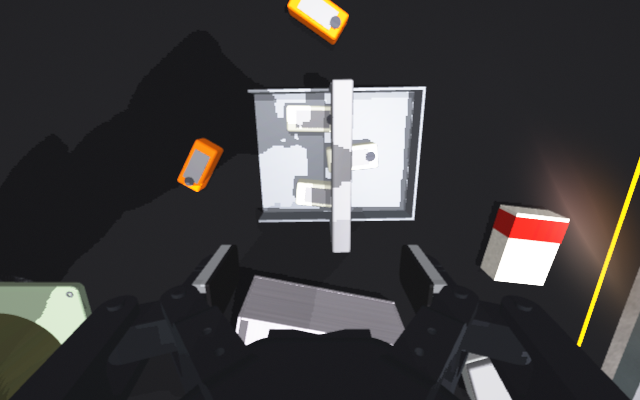

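The wrist view shows the bar running from (342,80) to (341,252), with cartridges beneath it and the tray rim corners at (425,87) and (413,219).

```bash
python3 - <<'E'
from h import *; from station import *
w=pickle.load(open("w1.pkl","rb"))
b=back(w,[(331,80),(353,80),(331,252),(350,252)],.12);print(b,b.mean(0))
print(back(w,[(425,87),(414,219),(248,91),(259,220)],.034))
s=sense(); print(s["time_s"],s["eef_pos"],s["qvel"].max())
E
```

```text
[[0.50194299 0.40243204]
 [0.52002493 0.40245636]
 [0.50415284 0.24526141]
 [0.52290007 0.24530461]] [0.51225521 0.3238636 ]
[[0.61036197 0.40456767]
 [0.61403232 0.24671523]
 [0.41223971 0.40010842]
 [0.41505213 0.24492321]]
2.15 [0.49063765 0.31202898 0.19830116] 0.11487097153977445
```

Request:
step_arm --pt "6 10 0 0 0 0 85" --pt "12 20 0 0 0 -0.01 85" --pt "12 20 0 0 0 -0.01 85" --pt "12 20 0 0 0 -0.01 85"

```text
time_s: 2.65
eef_pos: [0.5124, 0.3138, 0.1992]
ee_rot: [0.704, 0.711, -0.0, -0.0]
wrist_force: [-0.3, 0.3, -0.4]
finger_gap: 0.995
grasp_force: 0.0
```

```bash
cat > g.py <<'E'
from h import *; from station import sense
import sys
def go(*t):
    s=sense(); print(s["time_s"],np.round(s["eef_pos"],4),"gap",round(s["finger_gap"],3),"F",np.round(s["wrist_force"],1),s["grasp_force"],np.round(s["joint_positions"],2))
    show(s["eef_pos"],R.from_quat(s["ee_rot"]),t)
E
python3 -c "
from g import *
go(((.512,.324,.086),tool(.012)))"
```

```text
2.65 [0.5124 0.3138 0.1992] gap 0.995 F [-0.3  0.3 -0.4] 0.0 [-0.47  0.77 -0.29  1.39  0.23  1.02 -0.79]
[10, 0, 113] [-0.0, 0.0, -0.002]
```

Request:
step_arm --pt "5 0 20 0 0 0 85" --pt "10 0 50 0 0 0 85" --pt "10 0 80 0 0 0 85" --pt "10 0 100 0 0 0 85" --pt "10 0 113 0 0 0 85" --pt "10 0 113 0 0 0 85" --pt "10 0 113 0 0 0 10" --pt "10 0 113 0 0 0 10" --squeeze 60

```text
time_s: 3.65
eef_pos: [0.513, 0.3243, 0.087]
ee_rot: [0.704, 0.711, 0.001, 0.0]
wrist_force: [-0.8, -0.6, -0.4]
finger_gap: 0.596
grasp_force: 0.0
```

Request:
step_arm --pt "0 0 0 0 0 0 10" --pt "0 0 0 0 0 0 10" --pt "0 0 0 0 0 0 10" --pt "0 0 0 0 0 0 10" --pt "0 0 0 0 0 0 10" --pt "0 0 0 0 0 0 10" --squeeze 100

```text
time_s: 4.4
eef_pos: [0.5129, 0.3242, 0.0869]
ee_rot: [0.704, 0.711, 0.0, 0.0]
wrist_force: [-0.8, -1.0, 9.0]
finger_gap: 0.164
grasp_force: 98.4
```

Request:
step_arm --pt "0 0 -3 0 0 0 10" --pt "0 0 -8 0 0 0 10" --pt "0 0 -16 0 0 0 10" --pt "0 0 -26 0 0 0 10" --pt "0 0 -38 0 0 0 10" --pt "0 0 -50 0 0 0 10" --pt "0 0 -62 0 0 0 10" --pt "0 0 -74 0 0 0 10"

```text
time_s: 5.4
eef_pos: [0.5127, 0.3241, 0.1612]
ee_rot: [0.704, 0.711, 0.0, -0.0]
wrist_force: [0.0, 0.1, -4.6]
finger_gap: 0.172
grasp_force: 98.0
```

Request:
step_arm --pt "0 0 -12 0 0 0 10" --pt "0 0 -24 0 0 0 10" --pt "0 0 -36 0 0 0 10" --pt "0 0 -48 0 0 0 10" --pt "0 0 -58 0 0 0 10" --pt "0 0 -64 0 0 0 10" --pt "0 0 -67 0 0 0 10" --pt "0 0 -67 0 0 0 10"

```text
time_s: 6.4
eef_pos: [0.5127, 0.3241, 0.2273]
ee_rot: [0.704, 0.711, 0.0, -0.0]
wrist_force: [-0.5, 0.3, -3.5]
finger_gap: 0.166
grasp_force: 98.0
```

```bash
python3 - <<'E'
from g import *
from station import snapshot
s=sense(); print(s["moment"])
w=snapshot("scene"); cv2.imwrite("pics/s2.png",cv2.resize(w["color"][60:260,200:520],None,fx=2,fy=2))
# lip pivot in bin frame, bin yaw -.216
yaw=-.216; b=np.array([.479,.013]); ex=np.array([np.cos(yaw),np.sin(yaw)])
def pose(tilt,lx=.035,lz=.125):
    T=R.from_euler("z",yaw)*R.from_euler("y",-tilt)
    lip=np.r_[b+ex*lx,lz]
    return lip+T.apply([.1,0,.101-.019]), tool(yaw,tilt)
for t in (0,.3,.6,.9,1.1): print(t,pose(t)[0])
go(pose(0,lz=.155))
E
```

```text
[-0.01800914 -0.01940831 -0.02370795]
0 [ 0.61086295 -0.01593378  0.207     ]
0.3 [ 0.58283083 -0.00978289  0.23288961]
0.6 [ 0.54857761 -0.00226694  0.24914177]
0.9 [0.51116302 0.00594269 0.25430471]
1.1 [0.48611143 0.01143959 0.25131562]
6.45 [0.5127 0.324  0.2271] gap 0.172 F [-0.5 -0.3 -4.3] 98.03137063980103 [-0.48  0.75 -0.29  1.32  0.22  1.11 -0.79]
[-341, 95, -10] [-0.0, 0.0, 0.226]
```

View pics/s2.png

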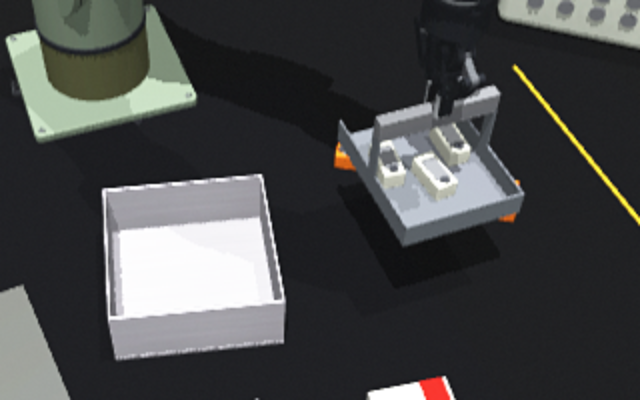

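The tray is lifted level, with all three cartridges on it. Now I carry it to the bin.

Request:
step_arm --pt "-4 1 0 0 0 0 10" --pt "-12 3 -1 0 0 0 10" --pt "-24 7 -2 0 0 0 10" --pt "-40 11 -3 0 0 0 10" --pt "-57 16 -4 0 0 0 10" --pt "-74 21 -5 0 0 0 10" --pt "-91 25 -6 0 0 0 10" --pt "-108 30 -7 0 0 0 10"

```text
time_s: 7.45
eef_pos: [0.5441, 0.2152, 0.2344]
ee_rot: [0.704, 0.711, 0.0, -0.0]
wrist_force: [0.1, 0.1, -4.1]
finger_gap: 0.167
grasp_force: 98.0
```

Request:
step_arm --pt "-18 5 0 0 0 0 10" --pt "-36 10 0 0 0 0 10" --pt "-54 15 -1 0 0 0 10" --pt "-72 20 -1 0 0 0 10" --pt "-90 25 -2 0 0 0 10" --pt "-108 30 -2 0 0 0 10" --pt "-126 35 -3 0 0 0 10" --pt "-144 40 -3 0 0 0 10"

```text
time_s: 8.45
eef_pos: [0.5856, 0.0717, 0.2374]
ee_rot: [0.704, 0.711, 0.0, -0.0]
wrist_force: [0.6, -0.1, -4.0]
finger_gap: 0.172
grasp_force: 98.0
```

Request:
step_arm --pt "-18 5 0 0 0 0.02 10" --pt "-36 10 0 0 0 0.05 10" --pt "-52 14 0 0 0 0.09 10" --pt "-66 18 0 0 0 0.13 10" --pt "-76 21 0 0 0 0.17 10" --pt "-84 23 0 0 0 0.2 10" --pt "-88 24 0 0 0 0.22 10" --pt "-89 25 0 0 0 0.226 10"

```text
time_s: 9.45
eef_pos: [0.6111, -0.0159, 0.2373]
ee_rot: [0.779, 0.627, 0.0, -0.0]
wrist_force: [-0.7, 0.1, -4.0]
finger_gap: 0.169
grasp_force: 98.0
```

```bash
cat > bin.py <<'E'
from g import *
yaw=-.216; b=np.array([.479,.013]); ex=np.array([np.cos(yaw),np.sin(yaw)])
def pose(tilt,lx=.035,lz=.125):
    T=R.from_euler("z",yaw)*R.from_euler("y",-tilt)
    lip=np.r_[b+ex*lx,lz]
    return lip+T.apply([.1,0,.101-.019]), tool(yaw,tilt)
E
python3 -c "
from bin import *
go(pose(0,lz=.155),pose(0),*[pose(t) for t in (.1,.2,.3,.4,.5,.6)])"
```

```text
9.45 [ 0.6111 -0.0159  0.2373] gap 0.169 F [-0.7  0.1 -4. ] 98.0471670627594 [ 0.1   0.74 -0.27  1.28  0.2   1.14 -0.41]
[0, 0, 0] [-0.0, -0.0, -0.0]
[0, 0, 30] [-0.0, -0.0, -0.0]
[0, -9, 21] [-0.1, -0.0, -0.0]
[0, -19, 12] [-0.2, -0.0, -0.0]
[0, -29, 4] [-0.3, -0.0, -0.0]
[0, -40, -2] [-0.4, -0.0, -0.0]
[0, -52, -8] [-0.5, -0.0, -0.0]
[0, -64, -12] [-0.6, -0.0, -0.0]
```

Request:
step_arm --pt "0 0 10 0 0 0 10" --pt "0 -3 22 -0.04 0 0 10" --pt "0 -9 21 -0.1 0 0 10" --pt "0 -19 12 -0.2 0 0 10" --pt "0 -29 4 -0.3 0 0 10" --pt "0 -40 -2 -0.4 0 0 10" --pt "0 -52 -8 -0.5 0 0 10" --pt "0 -64 -12 -0.6 0 0 10"

```text
time_s: 10.45
eef_pos: [0.5538, -0.0015, 0.2563]
ee_rot: [0.748, 0.602, 0.173, 0.219]
wrist_force: [1.0, 0.8, -5.1]
finger_gap: 0.175
grasp_force: 98.4
```

```bash
python3 -c "
from bin import *
go(*[pose(t) for t in (.6,.7,.8,.9,1.0,1.1,1.2)])"
```

```text
10.45 [ 0.5538 -0.0015  0.2563] gap 0.175 F [ 1.   0.8 -5.1] 98.41840267181396 [-0.43  0.47  0.38  2.14  0.6   0.03 -0.95]
[-2, -8, 3] [-0.034, 0.005, 0.001]
[-2, -17, -6] [-0.134, 0.005, 0.001]
[-2, -27, -14] [-0.234, 0.005, 0.001]
[-2, -38, -21] [-0.334, 0.005, 0.002]
[-2, -49, -28] [-0.434, 0.005, 0.002]
[-2, -61, -33] [-0.534, 0.005, 0.002]
[-2, -73, -37] [-0.634, 0.005, 0.002]
```

```bash
python3 - <<'E'
from station import *
import cv2,numpy as np
a=snapshot("scene")["color"][60:260,200:460]; b=snapshot("top")["color"][130:330,200:460]
cv2.imwrite("pics/s3.png",cv2.resize(np.hstack([a,b]),None,fx=1.53,fy=1.53,interpolation=2))
print(sense()["time_s"],sense()["joint_positions"])
E
```

```text
10.55 [-0.43217763  0.47429716  0.38544542  2.13723913  0.60224767  0.02947533
 -0.94353913]
```

View pics/s3.png

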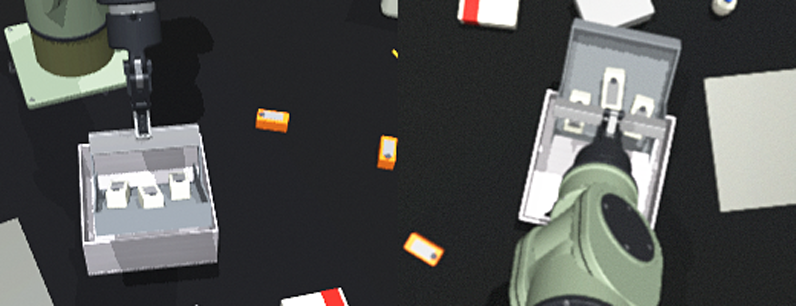

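The cartridges are still on the tray at 0.57 rad, at scene (118–180,190) in the left half and inside the walls in the top view. Joint 6 is at its limit, so I need another wrist direction. I'll fit a quick kinematic model and check which tray heading allows a steep tilt.

```bash
cat > kin.py <<'E'
from bin import *
import itertools
from scipy.optimize import least_squares
s=sense()
S=[([1.27931771,.70703701,-.02762413,1.48490719,.02202283,.95092425,-.07549519],[.14207026,-.55691652,.20618693],[.99221,.124576,-8.2e-5,-4.8e-4]),
([-.47366079,.73506953,-.29288933,1.46802798,.2310186,.97147517,-.81540487],[.49063765,.31202898,.19830116],None),
(s["joint_positions"],s["eef_pos"],s["ee_rot"])]
def chain(q,sg):
    r=R.identity(); out=[]
    for i,a in enumerate(q): r=r*R.from_euler("zyzyzyz"[i],sg[i]*a); out.append(r)
    return out
def cols(q,sg):
    c=chain(q,sg); z=[0,0,1.]; return np.c_[z,c[1].apply(z),c[3].apply(z),c[5].apply(z)],c[-1]
best=None
for a in itertools.product([1,-1],repeat=3):
    for off in np.arange(4)*np.pi/2:
        sg=[-1,1,a[0],1,a[1],1,a[2]]
        e=sum((R.from_quat(Q).inv()*cols(q,sg)[1]*R.from_euler("z",off)).magnitude() for q,p,Q in S if Q is not None)
        if best is None or e<best[0]: best=(e,sg,off)
err,SG,OFF=best
A=np.vstack([cols(q,SG)[0] for q,p,Q in S]); y=np.hstack([p for q,p,Q in S])
L,res=np.linalg.lstsq(A,y,rcond=None)[:2]
lo=np.array([-2.71,-.32,-1.57,0,-1.46,0,-2.83])+.05; hi=np.array([2.71,2.16,1.52,2.45,4.6,2.02,2.83])-.05
def fk(q): a,b=cols(q,SG); return a@L,b*R.from_euler("z",OFF)
def ik(p,Q,q0,w=.02):
    def f(q):
        P,T=fk(q); return np.r_[(P-p)*10,(T.inv()*Q).as_rotvec()*3,w*(np.array(q)-q0)]
    r=least_squares(f,np.clip(q0,lo+1e-3,hi-1e-3),bounds=(lo,hi)); P,T=fk(r.x)
    return r.x,np.linalg.norm(P-p)*1000,(T.inv()*Q).magnitude()
E
python3 - <<'E'
from kin import *
print(err,SG,OFF,L,np.abs(A@L-y).max())
q0=np.array([.1,.74,-.27,1.28,.2,1.14,-.41])
b=np.array([.479,.013])
def pose(yaw,t,lx=.035,lz=.125):
    T=R.from_euler("z",yaw)*R.from_euler("y",-t)
    lip=np.r_[b+lx*np.array([np.cos(yaw),np.sin(yaw)]),lz]
    return lip+T.apply([.1,0,.082]),tool(yaw,t)
for k in (1,-1,2,-2):
    q=q0
    for i in range(1,9): # turn yaw at level
        Y=-.216+k*np.pi/2*i/8; q,e,r=ik(*pose(Y,0,lz=.155),q,.01)
    print("yaw",round(Y,2),np.round(q,2),round(e,1),round(r,3))
    for t in np.arange(.1,1.21,.1):
        q,e,r=ik(*pose(Y,t),q,.01)
        if e>3 or r>.03 or round(t*10)%3==0: print("  t",round(t,1),np.round(q,2),round(e,1),round(r,3))
E
```

```text
1.3074854427074192e-06 [-1, 1, -1, 1, -1, 1, -1] 1.5707963267948966 [0.33160082 0.52476326 0.28243593 0.36213954] 0.02920910622190448
yaw 1.35 [ 0.08  0.69 -0.72  1.59  0.5   1.06  0.58] 0.0 0.0
  t 0.3 [ 0.45  0.7  -0.92  1.79  0.41  0.76  0.78] 0.0 0.0
  t 0.6 [ 0.82  0.84 -1.18  1.89  0.33  0.65  1.  ] 0.0 0.0
  t 0.9 [ 1.07  1.1  -1.37  1.91  0.3   0.64  1.19] 0.0 0.0
  t 1.2 [ 1.22  1.41 -1.47  1.86  0.27  0.74  1.36] 0.0 0.0
yaw -1.79 [ 0.15  0.52  0.19  1.8  -0.12  0.84 -1.39] 0.0 0.0
  t 0.3 [-0.26  0.59  0.42  1.79  0.1   0.85 -1.76] 0.0 0.0
  t 0.6 [-0.57  0.72  0.57  1.67  0.24  1.03 -2.01] 0.0 0.0
  t 0.9 [-0.74  0.92  0.65  1.51  0.31  1.26 -2.15] 0.0 0.0
  t 1.2 [-0.83  1.15  0.69  1.32  0.36  1.5  -2.21] 0.0 0.0
yaw 2.93 [ 0.6   0.64 -1.36  2.15  0.77  1.    1.74] 0.0 0.0
  t 0.3 [ 0.56  0.87 -1.32  1.79  0.61  1.35  1.99] 0.0 0.0
  t 0.6 [ 0.47  1.05 -1.26  1.36  0.5   1.76  2.16] 0.0 0.0
  t 0.9 [ 0.17  1.04 -0.35  0.98  0.02  1.97  2.78] 12.6 0.042
  t 1.0 [ 0.19  1.07 -0.35  0.99  0.    1.97  2.78] 32.1 0.107
  t 1.1 [ 0.21  1.1  -0.39  1.    0.    1.97  2.75] 51.2 0.171
  t 1.2 [ 0.25  1.14 -0.45  1.    0.    1.97  2.71] 70.0 0.233
yaw -3.36 [-0.69  0.47  0.92  2.15 -0.54  0.78 -2.78] 0.0 0.0
  t 0.3 [-0.47  0.68  0.85  1.79 -0.49  1.24 -2.78] 0.0 0.0
  t 0.6 [-0.33  0.91  0.86  1.36 -0.49  1.75 -2.78] 0.0 0.0
  t 0.8 [-0.24  1.04  0.83  1.14 -0.49  1.97 -2.78] 13.0 0.043
  t 0.9 [-0.2   1.05  0.77  1.14 -0.46  1.97 -2.78] 32.3 0.106
  t 1.0 [-0.17  1.07  0.71  1.13 -0.43  1.97 -2.78] 51.5 0.168
  t 1.1 [-0.15  1.1   0.66  1.12 -0.4   1.97 -2.78] 70.7 0.229
  t 1.2 [-0.13  1.12  0.61  1.12 -0.38  1.97 -2.78] 89.8 0.289
```

The model shows that a tray heading of −1.787, with the lip toward +y along the bin's other axis, allows tilts past 1 rad with margin. First I level the tray again.

```bash
python3 -c "
from bin import *
go(*[pose(t,lz=z) for t,z in ((.5,.13),(.4,.135),(.3,.14),(.2,.145),(.1,.15),(0,.155))])"
```

```text
10.55 [5.539e-01 3.000e-04 2.566e-01] gap 0.171 F [ 0.7  0.5 -5.3] 98.44890475273132 [-0.43  0.47  0.39  2.14  0.6   0.03 -0.94]
[-4, 3, 10] [0.066, 0.005, 0.004]
[-4, 12, 16] [0.166, 0.005, 0.004]
[-4, 21, 24] [0.266, 0.005, 0.004]
[-4, 28, 31] [0.366, 0.006, 0.004]
[-4, 34, 40] [0.466, 0.006, 0.003]
[-4, 39, 48] [0.566, 0.006, 0.003]
```

Request:
step_arm --pt "-1 3 10 0.07 0 0 10" --pt "-2 12 16 0.17 0.005 0 10" --pt "-4 21 24 0.27 0.005 0 10" --pt "-4 28 31 0.37 0.005 0 10" --pt "-4 34 40 0.47 0.005 0 10" --pt "-4 39 48 0.57 0.005 0 10" --pt "-4 39 48 0.57 0.005 0 10" --pt "-4 39 48 0.57 0.005 0 10"

```text
time_s: 11.55
eef_pos: [0.6114, -0.0186, 0.2369]
ee_rot: [0.78, 0.626, -0.001, -0.002]
wrist_force: [0.5, -0.5, -3.7]
finger_gap: 0.17
grasp_force: 98.7
```

```bash
python3 -c "
from bin import *
go(([.555,-.05,.24],tool(-1.0)),([.45,-.119,.24],tool(-1.787)))
show(np.array([.555,-.05,.24]),tool(-1.0),[([.45,-.119,.24],tool(-1.787))])"
```

```text
11.55 [ 0.6114 -0.0186  0.2369] gap 0.17 F [ 0.5 -0.5 -3.7] 98.72365593910217 [ 0.15  0.76 -0.37  1.28  0.27  1.16 -0.46]
[-43, -48, -3] [-0.004, 0.001, 0.783]
[-133, -136, -3] [-0.004, 0.003, 1.57]
[-126, 1, 0] [0.0, 0.0, 0.787]
```

Request:
step_arm --pt "-2 -2 0 0 0 0.04 10" --pt "-6 -7 -1 0 0 0.11 10" --pt "-11 -12 -1 0 0 0.2 10" --pt "-17 -19 -2 0 0 0.31 10" --pt "-23 -26 -2 0 0 0.42 10" --pt "-29 -33 -3 0 0 0.54 10" --pt "-36 -40 -3 0 0 0.66 10" --pt "-43 -48 -3 0 0 0.78 10"

```text
time_s: 12.55
eef_pos: [0.5549, -0.0504, 0.2408]
ee_rot: [0.96, 0.28, -0.002, -0.001]
wrist_force: [-0.5, -0.5, -4.0]
finger_gap: 0.168
grasp_force: 98.7
```

Request:
step_arm --pt "-14 0 0 0 0 0.12 10" --pt "-30 0 0 0 0 0.24 10" --pt "-48 0 0 0 0 0.36 10" --pt "-66 0 0 0 0 0.48 10" --pt "-84 1 0 0 0 0.59 10" --pt "-102 1 0 0 0 0.69 10" --pt "-116 1 0 0 0 0.76 10" --pt "-126 1 0 0 0 0.787 10"

```text
time_s: 13.55
eef_pos: [0.4497, -0.1197, 0.241]
ee_rot: [0.994, -0.107, -0.002, 0.0]
wrist_force: [1.1, 0.2, -4.4]
finger_gap: 0.17
grasp_force: 98.7
```

```bash
sed -i 's/^yaw=-.216/yaw=-1.787/' bin.py; python3 - <<'E'
from bin import *
from station import snapshot
a=snapshot("scene")["color"][60:260,180:440]; b=snapshot("top")["color"][130:330,230:490]
cv2.imwrite("pics/s4.png",cv2.resize(np.hstack([a,b]),None,fx=1.53,fy=1.53,interpolation=2))
go(pose(0,lz=.155),*[pose(t) for t in (0,.1,.2,.3,.4,.5,.6,.7)])
E
```

```text
13.65 [ 0.4497 -0.1199  0.241 ] gap 0.175 F [ 0.4  0.4 -3.6] 98.72044086456299 [ 0.15  0.5   0.06  1.81 -0.04  0.84 -1.55]
[0, -1, 4] [0.001, 0.004, 0.002]
[0, -1, 34] [0.001, 0.004, 0.002]
[0, -10, 24] [-0.099, 0.004, 0.002]
[0, -19, 16] [-0.199, 0.004, 0.002]
[0, -30, 8] [-0.299, 0.004, 0.002]
[0, -41, 1] [-0.399, 0.004, 0.003]
[0, -53, -4] [-0.499, 0.004, 0.003]
[0, -65, -8] [-0.599, 0.004, 0.003]
[0, -77, -11] [-0.699, 0.003, 0.003]
```

View pics/s4.png

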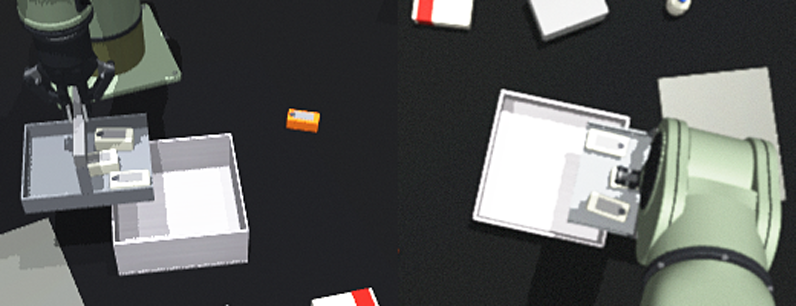

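The tray sits level with its lip over the bin's near half, and the cartridges have moved closer to the lip, at about (605,145) and (608,207) in the top half. Now I tip it.

Request:
step_arm --pt "0 -2 15 0 0 0 10" --pt "0 -6 22 -0.06 0 0 10" --pt "0 -15 20 -0.15 0 0 10" --pt "0 -25 12 -0.25 0 0 10" --pt "0 -36 5 -0.35 0 0 10" --pt "0 -47 -1 -0.45 0 0 10" --pt "0 -59 -6 -0.55 0 0 10" --pt "0 -71 -10 -0.65 0 0 10"

```text
time_s: 14.65
eef_pos: [0.4661, -0.0487, 0.2507]
ee_rot: [0.942, -0.099, -0.036, 0.319]
wrist_force: [-1.5, 0.8, -5.0]
finger_gap: 0.174
grasp_force: 98.8
```

```bash
python3 -c "
from bin import *
go(*[pose(t) for t in (.7,.8,.9,1.0,1.1)])"
```

```text
14.65 [ 0.4661 -0.0487  0.2507] gap 0.174 F [-1.5  0.8 -5. ] 98.81531953811646 [-0.58  0.71  0.44  1.69  0.35  1.09 -2.19]
[-1, -3, -4] [-0.047, -0.0, 0.006]
[-1, -12, -13] [-0.147, -0.0, 0.006]
[0, -22, -21] [-0.247, -0.001, 0.006]
[0, -32, -28] [-0.347, -0.001, 0.006]
[0, -44, -34] [-0.447, -0.001, 0.006]
```

Request:
step_arm --pt "0 -5 -6 -0.07 0 0 10" --pt "0 -12 -13 -0.147 0 0 10" --pt "0 -22 -21 -0.247 0 0 10" --pt "0 -32 -28 -0.347 0 0 10" --pt "0 -32 -28 -0.347 0 0 10" --pt "0 -32 -28 -0.347 0 0 10" --pt "0 -32 -28 -0.347 0 0 10" --pt "0 -32 -28 -0.347 0 0 10"

```text
time_s: 15.65
eef_pos: [0.4744, -0.009, 0.2538]
ee_rot: [0.873, -0.093, -0.053, 0.475]
wrist_force: [0.9, -0.6, -3.1]
finger_gap: 0.172
grasp_force: 99.1
```

```bash
python3 - <<'E'
from bin import *
from station import snapshot
a=snapshot("scene")["color"][60:260,180:440]; b=snapshot("top")["color"][130:330,230:490]
cv2.imwrite("pics/s5.png",cv2.resize(np.hstack([a,b]),None,fx=1.53,fy=1.53,interpolation=2))
go(*[pose(t,lz=z) for t,z in ((.9,.135),(.7,.145),(.5,.155),(.3,.165),(.1,.165),(0,.165))])
E
```

```text
15.75 [ 0.4744 -0.0089  0.2537] gap 0.17 F [ 0.9 -0.1 -2.8] 99.06306751861052 [-0.75  0.94  0.52  1.53  0.42  1.35 -2.31]
[0, 15, 3] [0.097, 0.001, 0.005]
[0, 35, 20] [0.297, 0.001, 0.005]
[0, 51, 40] [0.497, 0.002, 0.004]
[0, 62, 60] [0.697, 0.002, 0.004]
[0, 59, 86] [0.897, 0.003, 0.004]
[0, 55, 98] [0.997, 0.003, 0.004]
```

View pics/s5.png

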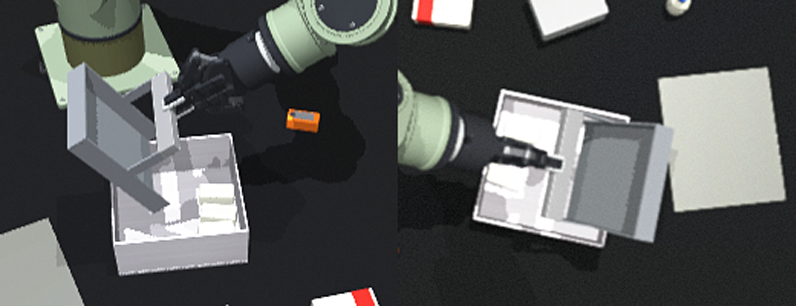

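Two cartridges are visible in the bin at (215,200), the tray looks empty, and the force drop of about 1.3 N matches three cartridges. I'll level the tray, then move to the mat and check the bin.

Request:
step_arm --pt "0 15 3 0.1 0 0 10" --pt "0 26 12 0.2 0 0 10" --pt "0 35 20 0.3 0 0 10" --pt "0 51 40 0.5 0 0 10" --pt "0 58 50 0.6 0 0 10" --pt "0 62 60 0.7 0 0 10" --pt "0 59 86 0.9 0 0 10" --pt "0 55 98 1.0 0 0.004 10"

```text
time_s: 16.75
eef_pos: [0.4503, -0.1161, 0.2486]
ee_rot: [0.994, -0.108, -0.005, 0.012]
wrist_force: [0.0, 0.1, -4.0]
finger_gap: 0.167
grasp_force: 98.9
```

```bash
python3 - <<'E'
from bin import *
m=([.532,-.293,.2],tool(.103)); k=([.5,-.22,.22],tool(-.85))
go(k); show(np.array(k[0]),k[1],[m])
E
```

```text
16.75 [ 0.4503 -0.1161  0.2486] gap 0.167 F [ 0.   0.1 -4. ] 98.88490676879883 [ 0.08  0.5   0.14  1.79 -0.06  0.86 -1.54]
[71, 90, 30] [0.021, 0.019, -0.936]
[-24, 76, 20] [0.0, 0.0, -0.953]
```

```bash
python3 - <<'E'
from bin import *
from station import snapshot
a=snapshot("scene")["color"][60:260,180:440]; b=snapshot("top")["color"][130:330,230:490]
for i in range(4): snapshot("top"); print(sense()["wrist_force"])
cv2.imwrite("pics/s6.png",cv2.resize(np.hstack([a,b]),None,fx=1.53,fy=1.53,interpolation=2))
E
```

```text
[ 0.88375395  0.16945457 -2.47519103]
[ 0.59823856  1.46833192 -3.86525218]
[ 0.4538701   0.21598524 -3.86792133]
[-0.0552364   0.47570861 -3.41270489]
```

View pics/s6.png

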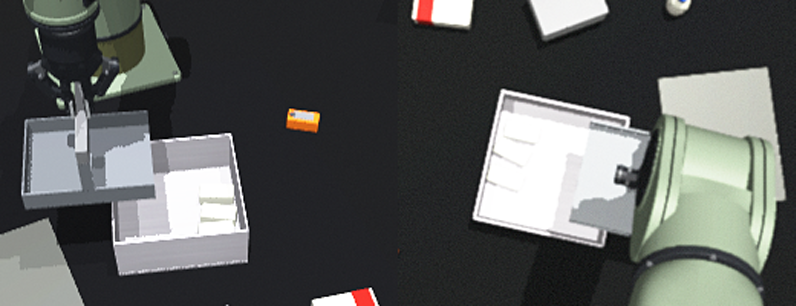

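The tray is empty and three cartridge outlines lie in the bin, at about (520,130), (512,160) and (505,185) in the top half. On to the mat.

Request:
step_arm --pt "6 8 4 0.01 0.01 -0.08 10" --pt "15 19 8 0.02 0.02 -0.2 10" --pt "24 30 12 0.02 0.02 -0.32 10" --pt "33 42 16 0.02 0.02 -0.44 10" --pt "42 54 20 0.02 0.02 -0.56 10" --pt "52 66 24 0.02 0.02 -0.69 10" --pt "62 78 27 0.02 0.02 -0.82 10" --pt "71 90 30 0.02 0.02 -0.936 10"

```text
time_s: 18.05
eef_pos: [0.5011, -0.2182, 0.2203]
ee_rot: [0.935, 0.356, -0.001, 0.002]
wrist_force: [-0.3, 0.3, -3.4]
finger_gap: 0.168
grasp_force: 98.9
```

Request:
step_arm --pt "-3 10 3 0 0 -0.13 10" --pt "-6 20 6 0 0 -0.26 10" --pt "-9 30 9 0 0 -0.39 10" --pt "-12 41 12 0 0 -0.52 10" --pt "-16 52 15 0 0 -0.65 10" --pt "-20 63 18 0 0 -0.78 10" --pt "-23 72 20 0 0 -0.89 10" --pt "-24 76 20 0 0 -0.953 10"

```text
time_s: 19.05
eef_pos: [0.5331, -0.2913, 0.2002]
ee_rot: [0.668, 0.744, -0.002, 0.001]
wrist_force: [0.5, 0.0, -3.1]
finger_gap: 0.171
grasp_force: 98.9
```

```bash
python3 -c "
from bin import *
go(([.532,-.293,.2],tool(.103)),([.532,-.293,.093],tool(.103)))"
```

```text
19.05 [ 0.5331 -0.2913  0.2002] gap 0.171 F [ 0.5  0.  -3.1] 98.92490029335022 [ 0.65  0.79 -0.44  1.36  0.36  1.07  0.26]
[-2, -1, 0] [-0.002, 0.004, 0.005]
[-1, -1, 107] [-0.002, 0.004, 0.005]
```

Request:
step_arm --pt "-1 -1 15 0 0.004 0 10" --pt "-1 -1 35 0 0.004 0 10" --pt "-1 -1 55 0 0.004 0 10" --pt "-1 -1 75 0 0.004 0 10" --pt "-1 -1 90 0 0.004 0 10" --pt "-1 -1 100 0 0.004 0 10" --pt "-1 -1 104 0 0.004 0 10" --pt "-1 -1 106 0 0.004 0 10"

```text
time_s: 20.05
eef_pos: [0.5316, -0.2936, 0.0948]
ee_rot: [0.67, 0.743, -0.0, -0.0]
wrist_force: [0.6, -0.2, -3.1]
finger_gap: 0.174
grasp_force: 98.9
```

Request:
step_arm --pt "0 0 1 0 0 0 10" --pt "0 0 2 0 0 0 10" --pt "0 0 3 0 0 0 10" --pt "0 0 3 0 0 0 10"

```text
time_s: 20.55
eef_pos: [0.5315, -0.2936, 0.0917]
ee_rot: [0.67, 0.743, -0.0, -0.001]
wrist_force: [0.3, 0.4, -2.4]
finger_gap: 0.174
grasp_force: 98.9
```

Request:
step_arm --pt "0 0 1 0 0 0 10" --pt "0 0 1 0 0 0 10"

```text
time_s: 20.8
eef_pos: [0.5315, -0.2937, 0.091]
ee_rot: [0.67, 0.743, -0.0, -0.0]
wrist_force: [-2.2, 1.1, 3.3]
finger_gap: 0.171
grasp_force: 99.7
```

Request:
step_arm --pt "0 0 0 0 0 0 30" --pt "0 0 0 0 0 0 60" --pt "0 0 0 0 0 0 85" --pt "0 0 0 0 0 0 85" --pt "0 0 0 0 0 0 85" --pt "0 0 0 0 0 0 85"

```text
time_s: 21.55
eef_pos: [0.5314, -0.2937, 0.0906]
ee_rot: [0.67, 0.743, -0.0, -0.001]
wrist_force: [1.1, 0.2, 0.3]
finger_gap: 0.994
grasp_force: 0.0
```

Request:
step_arm --pt "0 0 -10 0 0 0 85" --pt "0 0 -25 0 0 0 85" --pt "0 0 -45 0 0 0 85" --pt "0 0 -70 0 0 0 85" --pt "0 0 -100 0 0 0 85" --pt "0 0 -130 0 0 0 85" --pt "0 0 -160 0 0 0 85" --pt "0 0 -170 0 0 0 85"

```text
time_s: 22.55
eef_pos: [0.532, -0.2938, 0.2632]
ee_rot: [0.67, 0.743, 0.0, 0.001]
wrist_force: [-0.5, 0.1, -0.3]
finger_gap: 0.993
grasp_force: 0.0
```

```bash
python3 - <<'E'
from bin import *
from station import snapshot
w=snapshot("wrist"); pickle.dump(w,open("w7.pkl","wb"))
a=snapshot("scene")["color"][100:320,110:370]
cv2.imwrite("pics/s7.png",np.hstack([w["color"][:,:480],cv2.resize(a,(320,400))[:, :320]]))
go()
E
```

```text
22.65 [ 0.5318 -0.2938  0.2617] gap 0.996 F [ 0.5 -0.6 -0.5] 0.0 [ 0.66  0.73 -0.46  1.25  0.32  1.23  0.29]
```

View pics/s7.png

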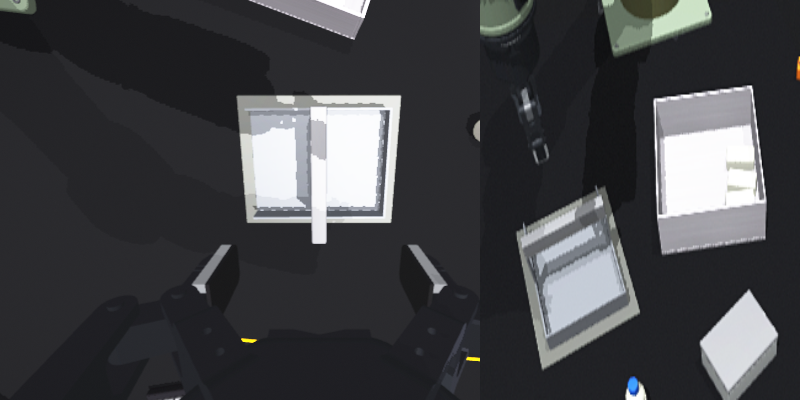

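The tray stands upright and square on the mat with even margins (mat edges 237–400, tray 246–395 in the wrist view). It is released, and the cartridges are in the bin at about (740,170). I'm handing the job in.

```bash
python3 -c "
from station import *
print(finish_job())"
```

```text
the job is handed in; nothing more can be done
None
```

I tipped all three cartridges into the bin, set the empty tray down centred and square on the mat, released it and handed the job in at about 23 s; the hand-in gave no verdict.

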